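Set the eccentric stop and lock it with its jam nut

TASK

Turn the T-handle of the green eccentric stop until its red end points at the yellow index pointer, and let go of it. Then, with closed fingers and without gripping it, push the jam nut's lever round clockwise (seen from above), never harder than 15 N, to run the nut down its thread, feel it seat, and tighten it until it has dragged the brass tab washer under it about 10 degrees round with it: at least 5, not more than 20. Leave the other things on the bench where they are.

Things in the scene. Friction and masses are not known exactly. Their poses are not given: they have to be found in the camera images.
- stop: Green cast bracket fixed to the bench, base plate 150 x 120 x 12 mm with four bolts, carrying a round aluminium dial (104 mm across, top face 57 mm above the bench) with dark tick marks. Origin: on the bench, on the vertical axis about which spindle and nut turn. Its -x axis points towards the yellow index pointer.
- index (a point): Outer end of the yellow index pointer (22 x 12 mm, top 57 mm above the bench) at the dial's rim, 66 mm from the axis.
- spindle (a joint): Turn of the spindle with its T-handle, rad, clockwise seen from above is positive; 0 = the red end points exactly at the index pointer. It turns stiffly (friction 0.32 N m), stays where it is left and does not rise or fall. It turns inside the threaded neck, independently of nut and washer. It starts 0.45 to 1.0 rad clockwise of the pointer.
- t_handle (a point): Centre of the T-handle, a flat steel bar 52 mm long, 12 mm thick and 28 mm high on top of the spindle, spanning 93 to 121 mm above the bench; pinch it across the 12 mm from above. Its local x axis lies along the bar, -x towards the red end.
- red_end (a point): Red end of the T-handle, 26 mm from the axis, 107 mm above the bench.
- nut: Steel hexagonal jam nut, 39 mm over corners, 23 mm high, on the bracket's threaded neck under the T-handle. Origin: centre of its underside, 64 to 68 mm above the bench at the start, 62 mm when seated on the washer. Its one lever, a level round rod 10 mm thick, sticks out along local +x, centre line 10 mm above the origin. Coarse right-hand thread: drops 2 mm per rad clockwise.
- lever_end (a point): Centre of the 18 mm black ball on the lever's end, 98 mm from the axis. A square push on the lever 78 mm from the axis takes about 0.5 N while the nut runs free. It seats hard after 1.1 to 2.9 rad, at an angle not known beforehand; from then on it takes some 8 N (0.6 N m) to turn nut and washer on together (15 N is the limit). It stays where it is left. Nothing round it is higher than 62 mm.
- tab (a point): Turned-up lip of the brass tab washer (43 mm across, 5 mm thick) that lies on the dial under the nut; 35 mm from the axis, 60 mm above the bench, within 0.6 rad of the bracket's +y side at the start. The washer turns about the axis with stiff friction (0.6 N m), only when the seated nut drags it, and stays where it is left. 10 degrees move the lip 6 mm.
- enamel_cup: Grey-blue enamel cup with a dark handle, 70 x 93 x 78 mm; bystander.
- folding_rule: Folded wooden rule, 22 x 204 x 16 mm; bystander.
- chisel2: Steel chisel, 36 x 187 x 21 mm; bystander.
There are look-alikes about, which are no part of the job. There is more than one size of the stop; the one meant has the size given above.

How it is judged (in metres and radians):
On the way:
1. the T-handle's red end points at the index pointer within 0.12 rad, let go, the nut not yet tightened (value of joint spindle between -0.12 and 0.12 rad and contact force between the fingers and spindle below 0.5 N and distance of tab from where it was at the start of the episode below 0.0015 m), for 0.2 s.
At the end, for the whole second after the job is handed in: The red end still points at the index pointer within 0.12 rad (7 degrees); the jam nut is seated on the washer (its underside less than 62.7 mm above the bench) and has dragged the washer's tab 3 to 12.5 mm (5 to 20 degrees) from where it was at the start; all at rest (value of joint spindle between -0.12 and 0.12 rad and distance of tab from where it was at the start of the episode between 0.003 and 0.0125 m and z of nut in the frame of stop below 0.0627 m and linear speed of nut below 0.02 m/s); the robot touches nothing.
It fails at once if the robot pushes on the nut or its lever with more than 15 N (contact force between any of the arm, the fingers and nut above 15 N).
It fails at once if a bystander (cup, folding rule or chisel) is moved more than 30 mm (distance of any of enamel_cup, folding_rule, chisel2 from where it was at the start of the episode above 0.03 m).
It also fails if it takes over 64 s, if anything falls off the work surface, if the arm or the gripper's body presses on something with over 40 N, if the wrist force passes 120 N, or if a joint passes its speed limit or range.

ROBOT

A 6-joint arm with a two-finger parallel gripper is mounted at the origin on the work surface; the furniture and walls round the work are solid. World frame = base frame: x ahead of the robot, y to its left, z up, the work surface at z = 0. Lengths are in mm, angles in rad, forces in N, time in s.
With the tool pointing down it reaches from about 350 to 975 mm from the base axis. Payload 4.9 kg.
Tool frame: the origin (TCP) lies at the very end of the fingers, on their centre line; the grasp point (between the pads) lies 19 mm behind it (robot.grip_depth is the distance from the TCP to the grasp point, in mm); z points along the fingers, x is the direction in which the jaws open and shut, and the axes are right-handed (so a half turn about z gives the same grasp; the last joint's range is limited). The gripper opens to 85 mm and grips with 20 to 120 N. Pads are 22 mm wide; open, the fingers measure 114 mm over their backs; the gripper's body (76 mm by 85 mm) begins 54 mm behind the grasp point. The pads swing forward as they close: fully open they stand 13 mm farther back than shut.
Start: joints at [-1.3, 0.053, 1.613, -0, 1.476, -0.119], TCP at [237.495, -578.098, 231.304] pointing down, gripper open.
Joint ranges: [-3.01, 3.01], [-1.01, 2.22], [0.06, 2.58], [-1.02, 4.17], [0.09, 2.62], [-3.14, 3.14]. Speed limits (rad/s): [2.57, 2.57, 3.14, 3.14, 3.14, 3.14].

INTERFACE

Orientations are given as a unit quaternion [w, x, y, z].
In Python, from station import robot gives the robot as it stands.
- The arm moves only by the shell command python3 -m pendant 'ROWS' [FORCE]. ROWS is text: rows parted by semicolons, each of 7 numbers parted by spaces: the turn, a rotation vector about the tool's x, y, z scaled (see below), then the shift along the tool's x, y, z scaled (see below), then the closure, from 0 (fully open) to 1 (shut). In form: wx wy wz dx dy dz hand; .... A call has 1 to 8 rows; each row shifts and turns the commanded pose from where the row before left it, along the tool's axes as they then stand; what a row does not reach is not made up. The controller multiplies each number of a shift by 30 mm and each number of a turn by 0.12 rad. A row lasts 1/12 s, in which the tool goes at most 41.7 mm and 7.16 degrees, less where a joint would pass 70% of its speed; a pose out of reach is approached as far as the arm can. A call with a number of a shift or a turn outside -1 to 1 is refused whole. A call with a gripper value outside its range is refused whole. The fingers move at their own pace and stop on an object; FORCE is the grip in N (left out, the last holds). Time passes only in rows, so rows that do not move let the fingers close. It gives the time, the measured TCP pose, the force and the opening at its end, in the units of the state.
- robot.read_state(): the state, without advancing time (a new reading comes with each control period).
- robot.read_camera(name): name is "scene" or "top" or "wrist"; returns (picture, depth): 384x512x3 uint8, blue, green, red; 384x512 float32, mm along the optical axis (not along the pixel's ray), 0 where there is no reading.
- robot.camera_params(name): a dict with "vertical_fov" (degrees; the focal length in pixels is half the picture's height over the tangent of half this angle, whatever the lens; pixels are square), "cx", "cy" (the principal point, pixels), "T" (4x4, takes a point from camera to world coordinates); the wrist camera has in their place "hand_eye" (4x4, takes a point from camera to tool coordinates, whose origin is the TCP and whose axes are the tool frame's). Camera axes: x right, y up, looking along -z (the intrinsics and any distortion apply to the point x, -y, -z); pixel columns grow to the right and rows downward; lengths in mm; the calibration is good to about 2 mm. A picture is of the moment at which its call begins: read the wrist's pose just before it. camera_params takes no time and is no camera call.
- robot.finish_job(): hands the job in, once; it reports no verdict.
The state is a dict: "clock": time; "joints": joint angles; "dq": joint speeds; "joint_torque": joint torques, N m; "eef_pos": TCP position; "ee_rot": TCP orientation; "force": force on the tool from outside, world axes, zero at the start; "ft_torque": the same for the moment, N m; "width": finger opening in mm.
Only numpy, scipy, OpenCV 4.12 (cv2) and the standard library are available. Lean on these libraries where they do the work, as an engineer would, in place of code of your own. Each camera call takes 0.05 s, during which the arm holds its last target.

## Working session

There is one attempt and no reset: what is moved stays moved. The work goes in short steps, Python scripts to look and compute and a shell command to move; the robot and the scene stay as the last step left them, time stands still between calls to the robot, and variables do not carry over. Pictures are saved under pics/ and viewed, and the job is handed in when it is done.

```bash
ls; mkdir -p pics
python3 - <<'E'
from station import robot
import cv2
print(robot.read_state())
for n in ("scene","top"):
    im,d=robot.read_camera(n); cv2.imwrite(f"pics/{n}0.png",im)
    import numpy as np; np.save(f"pics/{n}0.npy",d)
for n in ("scene","top","wrist"): print(n,robot.camera_params(n))
E
```

```text
pics
{'clock': 0.0, 'joints': array([-1.29999121e+00,  5.33546659e-02,  1.61429393e+00,  1.95898854e-05,
        1.47598399e+00, -1.18998880e-01]), 'dq': array([-1.40990030e-03,  8.02248163e-04,  1.00818690e-03,  4.06585401e-05,
        6.57443022e-04, -8.74792928e-04]), 'joint_torque': array([-2.14123042e-04, -3.93693602e+01, -3.70172632e+01, -2.65022763e-04,
        6.94878850e-03,  1.24062151e-05]), 'eef_pos': array([ 237.34408813, -577.51257914,  230.06440929]), 'ee_rot': array([-6.71855685e-04,  8.30663576e-01, -5.56773727e-01, -7.67488277e-04]), 'force': array([-0.06178077,  1.13217112,  0.12267272]), 'ft_torque': array([-0.00505521,  0.00257989,  0.0112301 ]), 'width': 85.36633135438653}
scene {'vertical_fov': 42.862076870325076, 'cx': 257.8562956838811, 'cy': 194.69363813002076, 'T': array([[ 9.99760807e-01, -1.14567116e-02,  1.86298850e-02,
         5.18660829e+02],
       [ 2.04572996e-02,  7.91122039e-01, -6.11316136e-01,
        -8.75996654e+02],
       [-7.73483998e-03,  6.11551031e-01,  7.91167181e-01,
         1.36368882e+03],
       [ 0.00000000e+00,  0.00000000e+00, 
[... 230 characters left out ...]
    [-9.99689264e-01, -1.96396156e-02, -1.53512365e-02,
         6.83024557e+01],
       [-1.80818646e-02,  1.47420154e-01,  9.88908663e-01,
         1.60185252e+03],
       [ 0.00000000e+00,  0.00000000e+00,  0.00000000e+00,
         1.00000000e+00]])}
wrist {'vertical_fov': 60.70375194987926, 'cx': 250.3215286834161, 'cy': 187.05504644795369, 'hand_eye': array([[ 9.99999844e-01,  2.28365255e-04, -5.09275814e-04,
        -2.04100460e-01],
       [ 8.67117804e-05, -9.64950901e-01, -2.62430471e-01,
        -6.69566351e+01],
       [-5.51356157e-04,  2.62430386e-01, -9.64950770e-01,
        -1.42511055e+02],
       [ 0.00000000e+00,  0.00000000e+00,  0.00000000e+00,
         1.00000000e+00]])}
```

View pics/scene0.png

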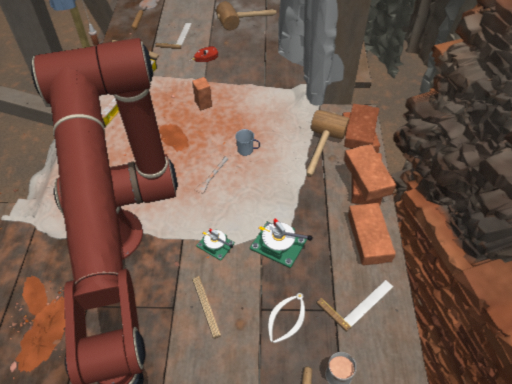

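View pics/top0.png

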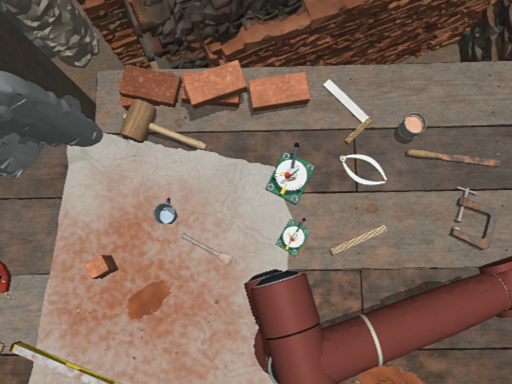

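Two stops are visible. The larger is at scene (278,240) / top (290,176) and the smaller at scene (215,242) / top (293,236). I'll measure both and enlarge.

```bash
cat > h.py <<'E'
import numpy as np, cv2
from station import robot
from scipy.spatial.transform import Rotation as R
def K(p): 
    return 192/np.tan(np.radians(p['vertical_fov']/2))
def Tof(n,st=None):
    p=robot.camera_params(n)
    if n!='wrist': return p['T']
    st=st or robot.read_state(); q=st['ee_rot']
    T=np.eye(4); T[:3,:3]=R.from_quat([q[1],q[2],q[3],q[0]]).as_matrix(); T[:3,3]=st['eef_pos']
    return T@p['hand_eye']
def ray(n,u,v,T):
    p=robot.camera_params(n); f=K(p)
    return T[:3,:3]@np.array([(u-p['cx'])/f,-(v-p['cy'])/f,-1.]), T[:3,3]
def at_z(n,u,v,z,T=None):
    T=Tof(n) if T is None else T
    d,o=ray(n,u,v,T); return o+d*(z-o[2])/d[2]
def proj(n,P,T=None):
    T=Tof(n) if T is None else T
    p=robot.camera_params(n); f=K(p)
    c=np.linalg.inv(T)@np.append(P,1); return p['cx']+f*c[0]/-c[2], p['cy']-f*c[1]/-c[2]
def crop(im,x0,y0,w,h,s,name):
    cv2.imwrite(name,cv2.resize(im[y0:y0+h,x0:x0+w],None,fx=s,fy=s,interpolation=cv2.INTER_CUBIC))
E
python3 - <<'E'
from h import *
a=cv2.imread('pics/top0.png'); b=cv2.imread('pics/scene0.png')
c=cv2.resize(a[130:260,240:340],None,fx=5,fy=5,interpolation=2)[:600]
crop(a,255,135,70,75,8,'pics/topc.png'); crop(b,190,205,130,70,6,'pics/scc.png')
for n,l in (('top',[(290,176),(293,236)]),('scene',[(278,236),(214,241)])):
    for u,v in l: print(n,at_z(n,u,v,57))
E
```

```text
top [547.03250238 -25.02264747  57.        ]
top [348.32100386 -29.20477827  57.        ]
scene [555.09545958 -30.80553717  57.        ]
scene [353.57383344 -52.60331134  57.        ]
```

View pics/topc.png

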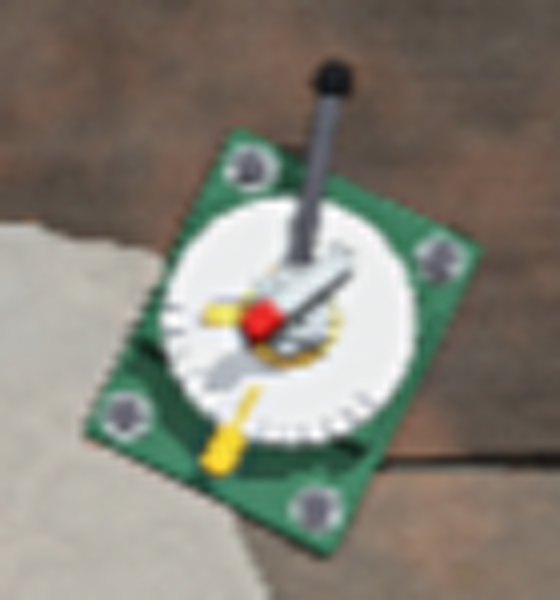

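View pics/scc.png

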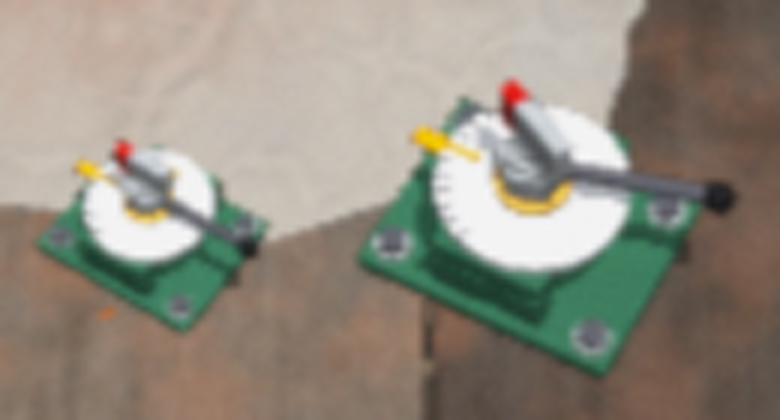

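The large one at top (291,175) fits: its dial is about 32 px × 3.29 mm, so roughly 105 mm across. The other's dial is only about 60 mm. In top-crop pixels the pointer is at (222,450), the red end at (262,320), the lever ball at (333,78) and the tab at (218,315). Next I'll bring the wrist camera over it.

```bash
cat >> h.py <<'E'
def tool(dw):
    st=robot.read_state(); q=st['ee_rot']; M=R.from_quat([q[1],q[2],q[3],q[0]]).as_matrix()
    return M.T@np.asarray(dw,float)/30
def yaw():
    st=robot.read_state(); q=st['ee_rot']; M=R.from_quat([q[1],q[2],q[3],q[0]]).as_matrix()
    return np.degrees(np.arctan2(M[1,0],M[0,0])), M
E
python3 - <<'E'
from h import *
c=at_z('top',291,175.25,57); print(c)
for u,v in((160,320),(417,320),(288,195),(288,447),(245,397)): print(at_z('top',255+u/8,135+v/8,57)-c)
print('idx',at_z('top',255+218/8,135+466/8,57)-c)
print('ball',at_z('top',255+333/8,135+78/8,76)-c)
st=robot.read_state(); t=np.array([c[0],c[1],235])-st['eef_pos']; print(t,tool(t),yaw()[0])
E
```

```text
[549.4942169  -28.41161981  57.        ]
[ 1.92904379 53.09661316  0.        ]
[ -0.24937428 -53.49273472   0.        ]
[53.82207946 -1.53037554  0.        ]
[-52.44802653   1.49130575   0.        ]
[-31.17428725  18.68028225   0.        ]
idx [-59.80547583  30.59226974   0.        ]
ball [ 98.80594213 -20.33602991  19.        ]
[312.14882616 549.13978585   4.81561875] [-12.97799144 -16.58022732  -0.13167467] -67.66642772726313
```

```bash
python3 -m pendant '0 0 0 -.76 -.97 0 0;0 0 0 -.76 -.97 0 0;0 0 0 -.76 -.97 0 0;0 0 0 -.76 -.97 0 0;0 0 0 -.76 -.97 0 0;0 0 0 -.76 -.97 0 0;0 0 0 -.76 -.97 0 0;0 0 0 -.76 -.97 0 0'
python3 -m pendant '0 0 0 -.76 -.97 0 0;0 0 0 -.76 -.97 0 0;0 0 0 -.76 -.97 0 0;0 0 0 -.76 -.97 0 0;0 0 0 -.76 -.97 0 0;0 0 0 -.76 -.97 0 0;0 0 0 -.76 -.97 0 0;0 0 0 -.76 -.97 0 0'
python3 -m pendant '0 0 -1 -.8 -1 0 0;0 0 -1 0 0 0 0;0 0 -1 0 0 0 0;0 0 -1 0 0 0 0;0 0 -1 0 0 0 0;0 0 -1 0 0 0 0;0 0 -1 0 0 0 0;0 0 -1 0 0 0 0'
python3 -m pendant '0 0 -1 0 0 0 0;0 0 -1 0 0 0 0;0 0 -1 0 0 0 0;0 0 -1 0 0 0 0;0 0 -1 0 0 0 0;0 0 -1 0 0 0 0;0 0 0 0 0 0 0;0 0 0 0 0 0 0'
python3 - <<'E'
from h import *
st=robot.read_state(); im,d=robot.read_camera('wrist'); np.save('pics/w1.npy',d); cv2.imwrite('pics/w1.png',im)
import pickle; pickle.dump(st,open('pics/w1.pkl','wb'))
print(st['eef_pos'],yaw()[0],st['joints'],st['clock'])
E
```

```text
clock: 0.77
eef_pos: [383.8, -319.1, 230.8]
ee_rot: [-0.0, 0.831, -0.557, -0.0]
force: [-0.2, -1.1, -0.3]
width: 85.5
clock: 1.43
eef_pos: [529.9, -61.8, 230.9]
ee_rot: [0.0, 0.831, -0.557, -0.0]
force: [0.5, -0.5, -0.5]
width: 85.4
clock: 2.1
eef_pos: [547.8, -30.0, 230.6]
ee_rot: [-0.0, 0.994, -0.107, -0.001]
force: [0.3, 0.5, -0.1]
width: 85.4
clock: 2.77
eef_pos: [547.9, -30.1, 230.8]
ee_rot: [-0.0, 0.969, 0.245, -0.0]
force: [0.1, 0.2, 0.3]
width: 85.4
[547.9048272 -30.0746343 230.8015078] 28.429085800809414 [-1.90476653e-01 -1.28837581e-01  1.79036032e+00  8.77031116e-06
  1.48095391e+00 -6.86499282e-01] 2.7667
```

View pics/w1.png

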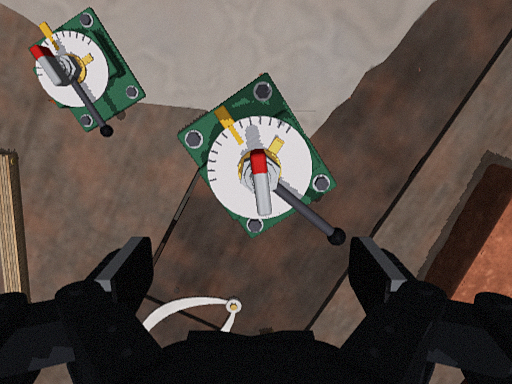

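Run:
```python
from h import *
im=cv2.imread('pics/w1.png'); crop(im,170,65,190,190,3.15,'pics/w1c.png')
```

```text
(no output)
```

View pics/w1c.png

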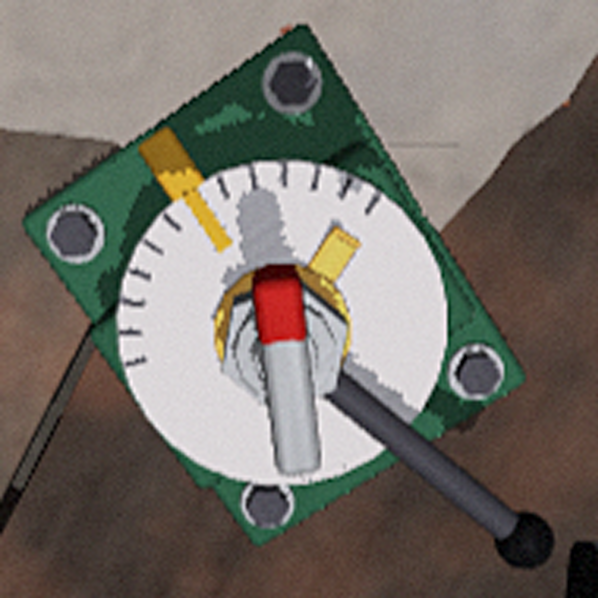

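The crop shows the pointer's outer end at (157,140), the bar's red end at (278,281) and its plain end at (297,470). The tab is at (347,237), the ball at (524,540) and the dial centre near (283,322). The tilt shadow is no obstacle.

Run:
```python
from h import *
import pickle
st=pickle.load(open('pics/w1.pkl','rb')); T=Tof('wrist',st); s=600/190*190*3.15/600
def P(u,v,z): return at_z('wrist',170+u/3.15,65+v/3.15,z,T)
c=P(283,322,57); i=P(157,140,57); r=P(278,281,121); e=P(297,470,121); tb=P(347,237,62); b=P(524,540,76)
ang=lambda v:np.degrees(np.arctan2(v[1],v[0]))
print('c',c,'idx r',np.linalg.norm((i-c)[:2]),ang(i-c))
print('bar mid',(r+e)/2,'len',np.linalg.norm(r-e),ang(r-e))
print('tab',tb-c,np.linalg.norm((tb-c)[:2]),ang(tb-c))
print('ball',b,np.linalg.norm((b-c)[:2]),ang(b-c))
m=(r+e)/2
print(st['eef_pos'], ang(i-m))
for n in[(170+278/3.15,65+300/3.15),(170+295/3.15,65+440/3.15),(170+230/3.15,65+440/3.15),(170+524/3.15,65+540/3.15)]:
    d=np.load('pics/w1.npy')[int(n[1]),int(n[0])]; dr,o=ray('wrist',n[0],n[1],T); print(o+dr*d)
```

```text
c [556.22486834 -24.83348317  57.        ] idx r 67.11140566576317 152.90033615248367
bar mid [556.34241    -26.06194929 121.        ] len 49.63347035447659 124.46521489786974
tab [ 3.73469117 32.82047618  5.        ] 33.03228079549307 83.50815119240228
ball [653.07554772 -46.45731871  76.        ] 99.23529795498875 -12.585994331727532
[547.9048272 -30.0746343 230.8015078] 152.02116998564392
[544.52852603  -9.68429188 121.5053887 ]
[565.8818362  -39.50634303 121.45135318]
[559.92889356 -66.93534138  56.83916719]
[649.88796935 -44.69652225  82.98119327]
```

Axis ≈ (556.3, -25.5). The bar is at 124.5° and the pointer at 152.5°, so the turn is about 28° CCW. All radii match the given sizes.

```bash
python3 -m pendant '0 0 -.89 0 0 0 0;0 0 0 0 0 0 0;0 0 0 0 0 0 0'
python3 - <<'E'
from h import *
st=robot.read_state(); print(yaw()[0],tool(np.array([556.3,-25.7,98])-st['eef_pos']))
E
```

```text
clock: 3.07
eef_pos: [548.1, -30.1, 231.2]
ee_rot: [-0.0, 0.955, 0.297, -0.0]
force: [-0.3, 0.6, 0.2]
width: 85.3
34.496955013909336 [0.30853952 0.03247781 4.44032039]
```

```bash
python3 -m pendant '0 0 0 .31 .03 .8 0;0 0 0 0 0 .9 0;0 0 0 0 0 .9 0;0 0 0 0 0 .8 0;0 0 0 0 0 .6 0;0 0 0 0 0 .43 0;0 0 0 0 0 0 0;0 0 0 0 0 0 0' 
python3 -m pendant '0 0 0 0 0 0 .5;0 0 0 0 0 0 .7;0 0 0 0 0 0 1;0 0 0 0 0 0 1;0 0 0 0 0 0 1;0 0 0 0 0 0 1;0 0 0 0 0 0 1;0 0 0 0 0 0 1' 50
```

```text
clock: 3.73
eef_pos: [556.2, -25.6, 98.2]
ee_rot: [-0.0, 0.955, 0.298, -0.0]
force: [0.3, -0.2, 0.9]
width: 85.6
clock: 4.4
eef_pos: [555.5, -26.4, 99.0]
ee_rot: [0.001, 0.954, 0.299, -0.002]
force: [-4.8, -2.8, 4.7]
width: 11.0
```

```bash
python3 -m pendant '0 0 -.7 -.02 0 0 1;0 0 -.7 0 0 0 1;0 0 -.7 0 0 0 1;0 0 -.7 0 0 0 1;0 0 -.7 0 0 0 1;0 0 -.57 0 0 0 1;0 0 0 0 0 0 1;0 0 0 0 0 0 1' 80
python3 - <<'E'
from h import *
st=robot.read_state(); print(yaw()[0],st['force'],st['ft_torque'])
E
```

```text
clock: 5.07
eef_pos: [555.1, -26.8, 99.1]
ee_rot: [0.0, 0.854, 0.521, -0.001]
force: [-5.3, -1.6, 5.4]
width: 10.4
62.751794768202934 [-5.31140815 -1.63948641  5.37336059] [-0.33803754  0.72486948  0.34129839]
```

```bash
python3 -m pendant '0 0 0 0 0 0 .5;0 0 0 0 0 0 0;0 0 0 0 0 0 0;0 0 0 0 0 0 0;0 0 0 0 0 -.6 0;0 0 0 0 0 -.9 0;0 0 0 0 0 -.9 0;0 0 0 0 0 -.9 0' 
python3 -m pendant '0 0 0 0 0 -.9 0;0 0 0 0 0 -.3 0;0 0 0 0 0 0 0;0 0 0 0 0 0 0'
python3 - <<'E'
from h import *
import pickle
st=robot.read_state(); im,d=robot.read_camera('wrist'); np.save('pics/w2.npy',d); cv2.imwrite('pics/w2.png',im)
pickle.dump(st,open('pics/w2.pkl','wb'))
print(st['eef_pos'],yaw()[0],st['joints'],st['clock'])
T=Tof('wrist',st); u,v=proj('wrist',np.array([556.,-25.7,57]),T); print(u,v)
crop(im,int(u)-95,int(v)-95,190,190,3.15,'pics/w2c.png'); print(int(u)-95,int(v)-95)
E
```

```text
clock: 5.73
eef_pos: [555.6, -25.7, 198.2]
ee_rot: [-0.0, 0.854, 0.52, -0.0]
force: [1.4, -0.2, -0.3]
width: 85.3
clock: 6.07
eef_pos: [555.7, -25.8, 232.7]
ee_rot: [-0.0, 0.854, 0.52, -0.0]
force: [0.8, -2.0, -0.3]
width: 85.3
[555.73793158 -25.81859673 232.72201238] 62.69461461714612 [-1.80255033e-01 -1.11749439e-01  1.77152513e+00  1.17382332e-04
  1.48206607e+00 -1.27450297e+00] 6.0667
250.08921526025645 167.290216184372
155 72
```

View pics/w2c.png

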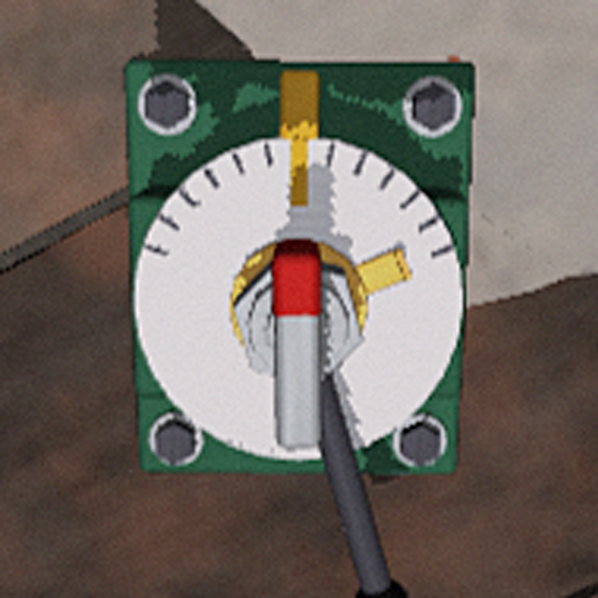

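Pointer, red end and bar now line up: pointer (300,72), red end (296,255), plain end (298,447). I'll check the numbers and set the tab and ball reference.

Run:
```python
from h import *
import pickle
st=pickle.load(open('pics/w2.pkl','rb')); T=Tof('wrist',st)
def P(u,v,z): return at_z('wrist',155+u/3.15,72+v/3.15,z,T)
ang=lambda v:np.degrees(np.arctan2(v[1],v[0]))
i=P(300,72,57); r=P(296.5,255,121); e=P(297.5,447,121); tb=P(399,263,62); c=P(299,297,57)
print('c',c,'mid',(r+e)/2,'bar',ang(r-e),'idx',ang(i-(r+e)/2),ang(i-c)); m=(r+e)/2
print('tab',np.linalg.norm((tb-c)[:2]),ang(tb-c),tb)
b=P(384,596,78); print(b, ang(b-c))
```

```text
c [555.02429666 -25.38353593  57.        ] mid [556.2648511  -26.43389838 121.        ] bar 152.9318421394752 idx 152.12807026790065 152.42185287412892
tab 32.76582075773728 83.47494419709547 [558.7477291    7.17003624  62.        ]
[649.52990348 -43.78663122  78.        ] -11.019315870929757
```

View pics/w2.png

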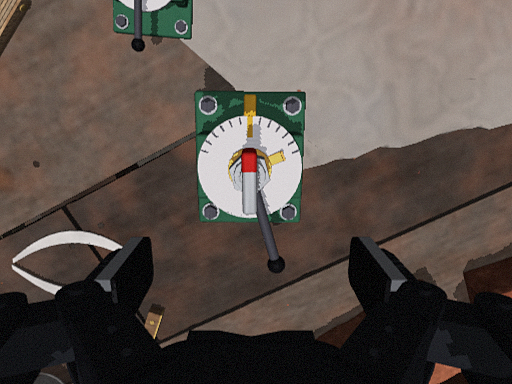

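Spindle is within about 1° (bar 152.9°, pointer 152.1–152.4°). The tab starts at 83.5°. Next I'll use the depth image for the nut/lever height, which predicts the seating angle.

Run:
```python
from h import *
import pickle
for k in ('w1','w2'):
    st=pickle.load(open(f'pics/{k}.pkl','rb')); T=Tof('wrist',st); d=np.load(f'pics/{k}.npy')
    p=robot.camera_params('wrist'); f=K(p); v,u=np.mgrid[0:384,0:512]
    X=np.stack([(u-p['cx'])/f*d,-(v-p['cy'])/f*d,-d],-1)@T[:3,:3].T+T[:3,3]
    rel=X[...,:2]-np.array([555.7,-25.8]); r=np.hypot(rel[...,0],rel[...,1]); a=np.degrees(np.arctan2(rel[...,1],rel[...,0])); z=X[...,2]
    ok=d>0
    m=ok&(r<52)&(r>40)&(z<62)&(abs(a-83)>15); print(k,'dial',np.median(z[m]),m.sum())
    m=ok&(r<20)&(z>115); print('bar',np.median(z[m]),m.sum())
    m=ok&(abs(a+12)<15)&(r>60)&(r<86)&(z>68)&(z<95)
    for lo in range(60,86,6):
        mm=m&(r>=lo)&(r<lo+6); print('rod r',lo,mm.sum(),np.sort(z[mm])[-6:].round(1),np.median(a[mm]).round(1))
    m=ok&(abs(a+12)<15)&(r>88)&(r<110)&(z>68)&(z<95); print('ball',m.sum(),np.sort(z[m])[-10:].round(1),np.median(a[m]),np.median(r[m]))
    m=ok&(r>11)&(r<18)&(z>80)&(z<92);print('nut top',np.percentile(z[m],[10,50,90]),m.sum())
```

```text
w1 dial 56.93786076682795 2929
bar 313.11144618359793 7060
rod r 60 65 [81.  81.  81.1 81.4 81.6 81.8] -12.0
rod r 66 60 [81.  81.  81.2 81.2 81.4 81.8] -11.9
rod r 72 59 [81.4 81.4 81.5 81.7 81.9 82.3] -12.3
rod r 78 63 [81.4 81.4 81.6 81.6 81.7 81.9] -11.7
rod r 84 18 [80.8 80.8 80.8 81.1 81.3 82.4] -12.1
ball 281 [84.7 84.7 84.7 84.8 84.8 85.  85.1 85.1 85.4 85.6] -11.771980652866052 96.78042666790145
nut top [82.96065342 84.73766507 89.27174062] 437
w2 dial 56.961484993685986 2959
bar 314.1907832123662 7563
rod r 60 56 [81.3 81.3 81.4 81.4 81.7 81.7] -11.9
rod r 66 58 [81.2 81.3 81.5 81.5 81.5 81.6] -11.9
rod r 72 56 [81.3 81.3 81.5 81.5 81.5 81.6] -11.7
rod r 78 59 [81.2 81.3 81.4 81.4 81.5 81.6] -11.9
rod r 84 17 [80.2 80.3 80.5 80.6 80.9 81.5] -11.7
ball 253 [84.9 84.9 85.  85.  85.  85.2 85.3 85.4 86.  86.4] -11.783123605050545 96.19616797970603
nut top [83.12732136 84.84012557 89.12898286] 429
```

Rod top ≈81.2 and ball top ≈85 put the nut underside at about 66.1 mm, so it seats after roughly 2.0 rad (lever near -127°). I'll push with the closed fingers' side face (tool y) at radius ~70, starting from the CCW side of the lever.

```bash
python3 -m pendant '0 0 1 0 0 0 .5;0 0 1 0 0 0 1;0 0 1 0 0 0 1;0 0 1 0 0 0 1;0 0 1 0 0 0 1;0 0 1 0 0 0 1;0 0 1 0 0 0 1;0 0 1 0 0 0 1' 40
python3 -m pendant '0 0 1 0 0 0 1;0 0 1 0 0 0 1;0 0 1 0 0 0 1;0 0 1 0 0 0 1;0 0 0 0 0 0 1;0 0 0 0 0 0 1'
python3 - <<'E'
from h import *
st=robot.read_state(); print(yaw()[0],tool(np.array([629.7,-14.6,65])-st['eef_pos']),st['joints'][5],st['width'])
E
```

```text
clock: 6.78
eef_pos: [554.5, -25.7, 230.0]
ee_rot: [-0.001, 0.998, 0.064, -0.002]
force: [0.2, -0.4, -0.7]
width: 0.1
clock: 7.28
eef_pos: [554.8, -25.8, 230.9]
ee_rot: [-0.0, 0.985, -0.171, -0.002]
force: [0.3, 1.1, -0.6]
width: 0.4
-19.641425789260516 [ 2.24604368 -1.19230302  5.52141235] 0.16243817697306095 0.3514947116572554
```

```bash
python3 -m pendant '0 0 0 .75 -.4 0 1;0 0 0 .75 -.4 0 1;0 0 0 .75 -.39 0 1;0 0 0 0 0 .9 1;0 0 0 0 0 .9 1;0 0 0 0 0 .9 1;0 0 0 0 0 .9 1;0 0 0 0 0 0 1'
python3 - <<'E'
from h import *
st=robot.read_state(); im,d=robot.read_camera('wrist'); cv2.imwrite('pics/w3.png',im)
print(yaw()[0],tool(np.array([629.7,-14.6,65])-st['eef_pos']))
E
```

```text
clock: 7.95
eef_pos: [626.4, -14.5, 116.9]
ee_rot: [0.0, 0.985, -0.171, -0.007]
force: [-1.2, -0.9, -1.0]
width: 0.0
-19.69484489690009 [ 0.12036688 -0.0372477   1.72916071]
```

View pics/w3.png

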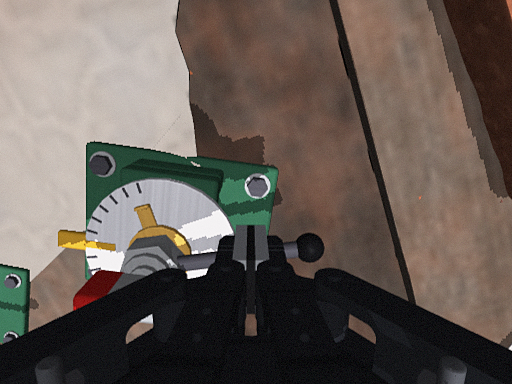

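The closed fingertips at (252,240) hang on the CCW (image-up) side of the lever, which runs from (190,262) to the ball at (310,247). Going down now.

```bash
python3 -m pendant '0 0 0 .08 -.04 .5 1;0 0 0 0 0 .5 1;0 0 0 0 0 .4 1;0 0 0 0 0 .32 1;0 0 0 0 0 0 1;0 0 0 0 0 0 1'
python3 - <<'E'
from h import *
st=robot.read_state(); im,d=robot.read_camera('wrist'); cv2.imwrite('pics/w4.png',im)
im,d=robot.read_camera('scene'); crop(im,230,190,100,90,6,'pics/s4.png')
print(st['eef_pos'],yaw()[0],st['force'])
E
```

```text
clock: 8.5
eef_pos: [633.6, -14.9, 73.0]
ee_rot: [0.0, 0.985, -0.172, -0.001]
force: [-0.0, -0.0, 0.8]
width: 0.2
[633.63197855 -14.85407787  73.03318446] -19.809903678446794 [-0.00992655 -0.01174826  0.79416458]
```

View pics/w4.png

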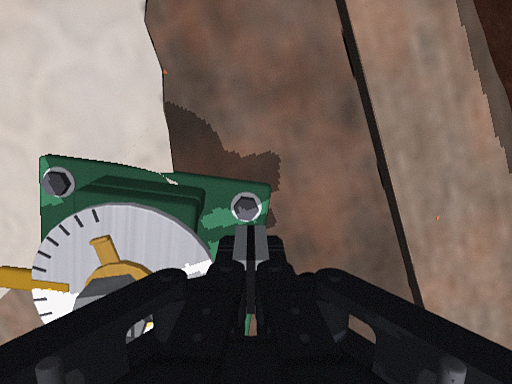

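View pics/s4.png

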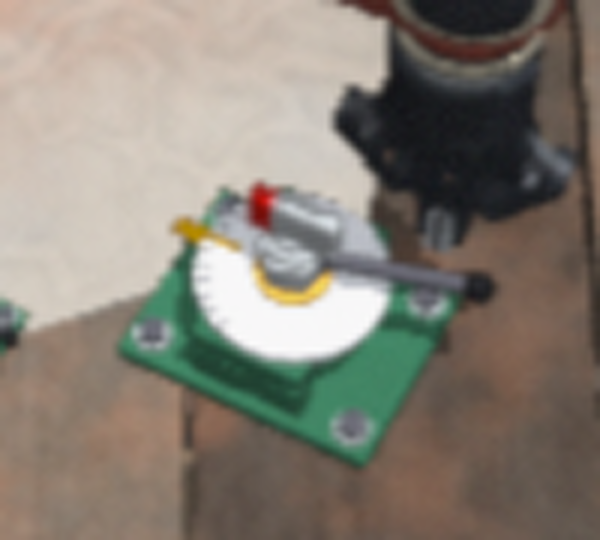

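```bash
python3 -m pendant '0 0 0 -.13 0 .2 1;0 0 0 0 0 0 1;0 0 0 0 0 0 1'
cat >> h.py <<'E'
AX=np.array([555.9,-25.8])
def pol():
    st=robot.read_state(); y,M=yaw(); r=st['eef_pos'][:2]-AX
    ph=np.degrees(np.arctan2(r[1],r[0])); R_=np.hypot(*r)
    a=np.radians(ph); er=np.array([np.cos(a),np.sin(a)]); cw=np.array([er[1],-er[0]])
    f=st['force'][:2]
    t=np.append(cw,0)@M
    print(f"clk {st['clock']:.2f} R {R_:.1f} phi {ph:.1f} yaw {y:.1f} z {st['eef_pos'][2]:.1f} Fcw {f@cw:.1f} Fr {f@er:.1f} Fz {st['force'][2]:.1f} Tz {st['ft_torque'][2]:.2f} cw-tool {t.round(3)} er-tool {(np.append(er,0)@M).round(3)} tilt {M[2].round(3)}")
E
python3 -c "from h import *;pol()"
```

```text
clock: 8.85
eef_pos: [630.0, -13.5, 67.7]
ee_rot: [0.0, 0.985, -0.172, -0.0]
force: [1.1, -0.3, -0.6]
width: 0.0
clk 8.85 R 75.2 phi 9.4 yaw -19.8 z 67.7 Fcw 0.5 Fr 1.0 Fz -0.6 Tz 0.04 cw-tool [ 0.489  0.872 -0.   ] er-tool [ 0.872 -0.489 -0.   ] tilt [-0.  0. -1.]
```

```bash
python3 -m pendant '0 0 0 0 .06 .06 1;0 0 0 0 .06 0 1;0 0 0 0 .04 0 1;0 0 0 0 .04 0 1;0 0 0 0 .03 0 1;0 0 0 0 .03 0 1;0 0 0 0 .03 0 1;0 0 0 0 .03 0 1'
python3 -c "from h import *;pol()"
```

```text
clock: 9.52
eef_pos: [627.2, -22.7, 66.1]
ee_rot: [-0.0, 0.985, -0.172, 0.0]
force: [-0.9, -0.4, -0.2]
width: -0.0
clk 9.52 R 71.4 phi 2.5 yaw -19.8 z 66.1 Fcw 0.4 Fr -1.0 Fz -0.2 Tz 0.00 cw-tool [ 0.379  0.925 -0.   ] er-tool [ 0.925 -0.379  0.   ] tilt [ 0. -0. -1.]
```

```bash
python3 -m pendant '0 0 .2 .021 .052 0 1;0 0 .2 .021 .052 0 1;0 0 .2 .021 .052 0 1;0 0 .2 .021 .052 0 1;0 0 .2 .021 .052 0 1;0 0 .2 .021 .052 0 1;0 0 .2 .021 .052 0 1;0 0 .2 .021 .052 0 1'
python3 - <<'E'
from h import *
pol(); im,d=robot.read_camera('scene'); crop(im,230,190,100,90,6,'pics/s5.png')
E
```

```text
clock: 10.18
eef_pos: [626.6, -36.2, 66.0]
ee_rot: [-0.0, 0.964, -0.267, 0.0]
force: [0.6, -0.2, -1.0]
width: 0.5
clk 10.18 R 71.4 phi -8.4 yaw -31.0 z 66.0 Fcw 0.1 Fr 0.6 Fz -1.0 Tz 0.02 cw-tool [ 0.384  0.923 -0.   ] er-tool [ 0.923 -0.384  0.   ] tilt [ 0. -0. -1.]
```

View pics/s5.png

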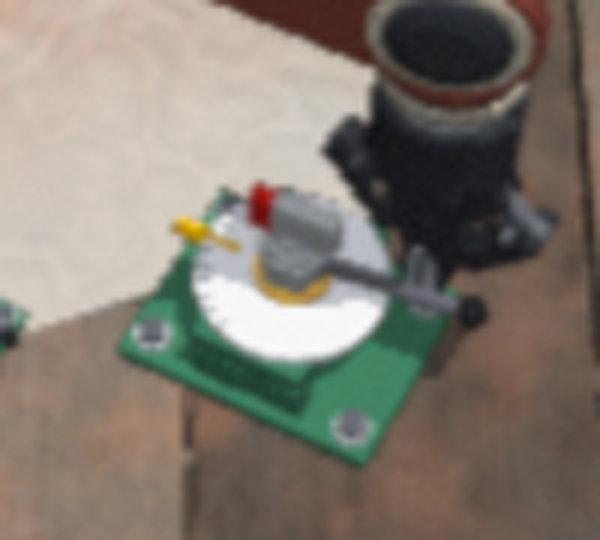

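The lever is following: its ball moved from (481,289) to (470,311) in the crop. Continuing.

```bash
python3 -m pendant '0 0 .3 .033 .078 0 1;0 0 .3 .033 .078 0 1;0 0 .3 .033 .078 0 1;0 0 .3 .033 .078 0 1;0 0 .3 .033 .078 0 1;0 0 .3 .033 .078 0 1;0 0 .3 .033 .078 0 1;0 0 .3 .033 .078 0 1' >/dev/null
python3 -c "from h import *;pol()"
python3 -m pendant '0 0 .3 .033 .078 0 1;0 0 .3 .033 .078 0 1;0 0 .3 .033 .078 0 1;0 0 .3 .033 .078 0 1;0 0 .3 .033 .078 0 1;0 0 .3 .033 .078 0 1;0 0 .3 .033 .078 0 1;0 0 .3 .033 .078 0 1' >/dev/null
python3 -c "from h import *;pol()"
```

```text
clk 10.90 R 71.8 phi -24.6 yaw -47.4 z 65.9 Fcw -0.1 Fr -1.2 Fz -0.3 Tz 0.03 cw-tool [ 0.388  0.922 -0.   ] er-tool [ 0.922 -0.388 -0.   ] tilt [-0. -0. -1.]
clk 11.57 R 72.3 phi -40.8 yaw -63.9 z 66.0 Fcw -0.9 Fr 0.5 Fz -0.0 Tz -0.01 cw-tool [ 0.393  0.919 -0.   ] er-tool [ 0.919 -0.393  0.   ] tilt [ 0. -0. -1.]
```

```bash
python3 -m pendant '0 0 .3 .03 .079 0 1;0 0 .3 .03 .079 0 1;0 0 .3 .03 .079 0 1;0 0 .3 .03 .079 0 1;0 0 .3 .03 .079 0 1;0 0 .3 .03 .079 0 1;0 0 .3 .03 .079 0 1;0 0 .3 .03 .079 0 1' >/dev/null
python3 - <<'E'
from h import *
pol(); im,d=robot.read_camera('scene'); crop(im,230,190,100,90,6,'pics/s6.png')
E
```

```text
clk 12.23 R 72.0 phi -56.9 yaw -80.4 z 66.1 Fcw -0.8 Fr 0.7 Fz -0.3 Tz -0.04 cw-tool [ 0.4    0.917 -0.   ] er-tool [ 0.917 -0.4    0.001] tilt [ 0. -0. -1.]
```

View pics/s6.png

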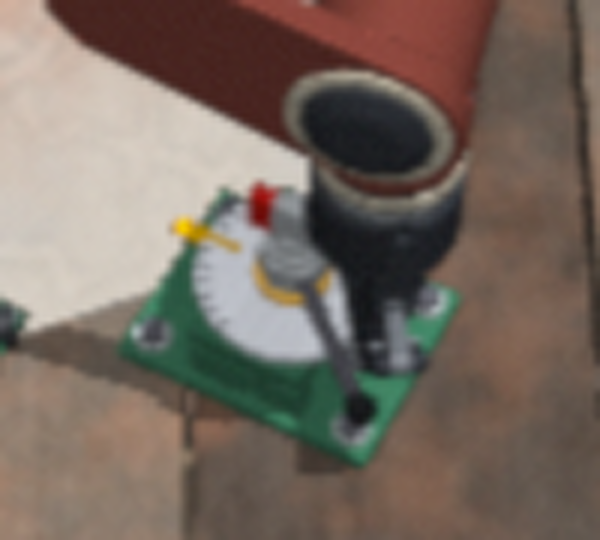

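```bash
python3 - <<'E'
from h import *
b=at_z('scene',230+360/6,190+408/6,74)[:2]; c=at_z('scene',230+294/6,190+252/6,89)[:2]
print(b-AX,np.degrees(np.arctan2(*(b-AX)[::-1])),c)
E
python3 -m pendant '0 0 .3 .03 .079 0 1;0 0 .3 .03 .079 0 1;0 0 .3 .03 .079 0 1;0 0 .3 .03 .079 0 1;0 0 .3 .03 .079 0 1' >/dev/null
python3 -c "from h import *;pol()"
```

```text
[ 34.66489    -94.48492116] -69.85278269245815 [557.38056039 -36.69718142]
clk 12.70 R 71.6 phi -66.9 yaw -90.7 z 66.2 Fcw -0.6 Fr 0.1 Fz -0.6 Tz 0.04 cw-tool [ 0.403  0.915 -0.   ] er-tool [ 0.915 -0.403  0.001] tilt [ 0.    -0.001 -1.   ]
```

```bash
python3 -m pendant '0 0 .3 .032 .079 0 1;0 0 .3 .032 .079 0 1;0 0 .3 .032 .079 0 1;0 0 .3 .032 .079 0 1;0 0 .3 .032 .079 0 1' >/dev/null
python3 -c "from h import *;pol()"
```

```text
clk 13.12 R 71.4 phi -77.2 yaw -101.0 z 66.1 Fcw -0.6 Fr -0.1 Fz -0.3 Tz 0.01 cw-tool [ 0.403  0.915 -0.   ] er-tool [ 0.915 -0.403  0.   ] tilt [ 0. -0. -1.]
```

```bash
python3 -m pendant '0 0 .3 .032 .079 0 1;0 0 .3 .032 .079 0 1;0 0 .3 .032 .079 0 1;0 0 .3 .032 .079 0 1;0 0 .3 .032 .079 0 1' >/dev/null
python3 -c "from h import *;pol()"
```

```text
clk 13.53 R 71.2 phi -87.5 yaw -111.3 z 66.1 Fcw -0.7 Fr 0.2 Fz -0.5 Tz 0.06 cw-tool [ 0.404  0.915 -0.   ] er-tool [ 0.915 -0.404  0.   ] tilt [ 0.    -0.001 -1.   ]
```

```bash
python3 -m pendant '0 0 .2 .021 .053 0 1;0 0 .2 .021 .053 0 1;0 0 .2 .021 .053 0 1;0 0 .2 .021 .053 0 1' >/dev/null
python3 -c "from h import *;pol()"
```

```text
clk 13.87 R 70.9 phi -93.1 yaw -116.9 z 66.1 Fcw -0.5 Fr 0.1 Fz 0.1 Tz 0.02 cw-tool [ 0.403  0.915 -0.   ] er-tool [ 0.915 -0.403  0.   ] tilt [ 0. -0. -1.]
```

```bash
python3 -m pendant '0 0 .2 .021 .053 0 1;0 0 .2 .021 .053 0 1;0 0 .2 .021 .053 0 1;0 0 .2 .021 .053 0 1' >/dev/null
python3 -c "from h import *;pol()"
```

```text
clk 14.20 R 70.7 phi -98.8 yaw -122.4 z 66.0 Fcw -1.0 Fr 0.4 Fz -0.9 Tz -0.02 cw-tool [0.401 0.916 0.   ] er-tool [ 0.916 -0.401  0.   ] tilt [ 0.  0. -1.]
```

```bash
python3 -m pendant '0 0 .2 .021 .053 0 1;0 0 .2 .021 .053 0 1;0 0 .2 .021 .053 0 1;0 0 .2 .021 .053 0 1' >/dev/null
python3 -c "from h import *;pol()"
```

```text
clk 14.53 R 70.5 phi -104.3 yaw -127.9 z 66.0 Fcw 0.2 Fr -0.2 Fz -0.8 Tz -0.00 cw-tool [0.4   0.917 0.   ] er-tool [ 0.917 -0.4   -0.   ] tilt [ 0.  0. -1.]
```

```bash
python3 -m pendant '0 0 .2 .025 .052 0 1;0 0 .2 .025 .052 0 1;0 0 .2 .025 .052 0 1;0 0 .2 .025 .052 0 1' >/dev/null
python3 -c "from h import *;pol()"
```

```text
clk 14.87 R 70.9 phi -107.5 yaw -133.4 z 67.2 Fcw -9.6 Fr 0.2 Fz -4.4 Tz 0.01 cw-tool [ 0.436  0.9   -0.008] er-tool [ 0.9   -0.436  0.   ] tilt [-0.003 -0.007 -1.   ]
```

```bash
python3 -m pendant '0 0 .2 .025 .052 0 1;0 0 .2 .025 .052 0 1;0 0 .2 .025 .052 0 1;0 0 .2 .025 .052 0 1' >/dev/null
python3 -c "from h import *;pol()"
```

```text
clk 15.20 R 70.9 phi -113.1 yaw -138.9 z 67.2 Fcw -9.0 Fr -1.1 Fz -4.0 Tz -0.02 cw-tool [ 0.436  0.9   -0.008] er-tool [ 0.9   -0.436 -0.001] tilt [-0.004 -0.007 -1.   ]
```

Seated: Fcw jumped to about 9 N and is now holding there. The washer should have moved 6–8°. I'll look before continuing.

Run:
```python
from h import *
import pickle
st=robot.read_state();pickle.dump(st,open('pics/w7.pkl','wb')); im,d=robot.read_camera('wrist'); cv2.imwrite('pics/w7.png',im)
im,d=robot.read_camera('scene'); crop(im,230,190,100,90,6,'pics/s7.png'); pol()
```

```text
clk 15.30 R 70.9 phi -113.5 yaw -138.9 z 67.0 Fcw -7.8 Fr -1.8 Fz -3.8 Tz 0.01 cw-tool [ 0.428  0.904 -0.006] er-tool [ 0.904 -0.428 -0.001] tilt [-0.004 -0.005 -1.   ]
```

View pics/w7.png

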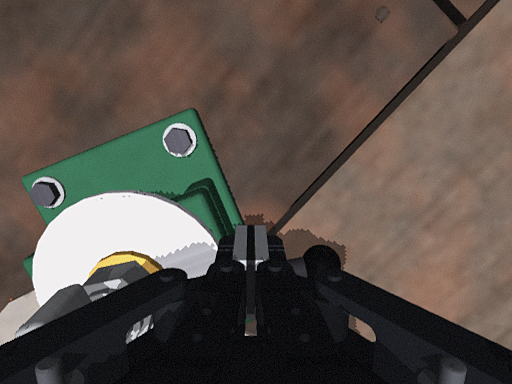

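View pics/s7.png

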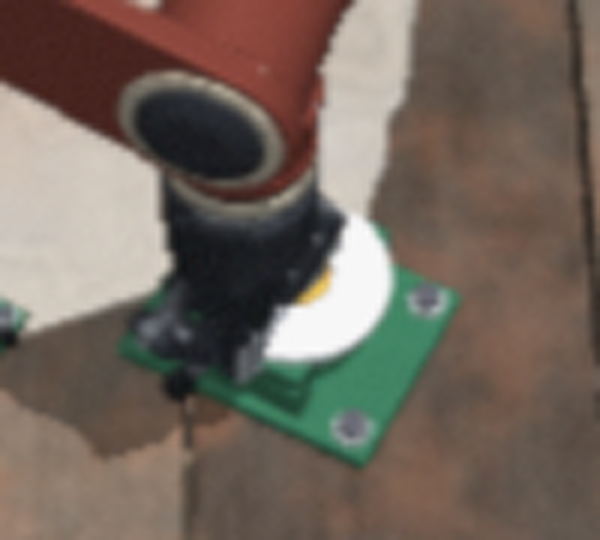

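The tab is hidden by the hand in both views. I'll push about 2.5° more, back off and check it.

```bash
python3 -m pendant '0 0 .15 .018 .04 0 1;0 0 .15 .018 .04 0 1;0 0 0 0 0 0 1' >/dev/null
python3 -c "from h import *;pol()"
python3 -m pendant '0 0 0 0 -.1 0 1;0 0 0 0 -.2 0 1;0 0 0 0 -.3 0 1;0 0 0 0 -.3 0 1;0 0 0 0 0 -.6 1;0 0 0 0 0 -.9 1;0 0 0 0 0 -.9 1;0 0 0 0 0 -.9 1'
python3 -m pendant '0 0 0 0 0 -.9 1;0 0 0 0 0 -.9 1;0 0 -1 0 0 -.4 1;0 0 -1 0 0 0 1;0 0 -1 0 0 0 1;0 0 -1 0 0 0 1;0 0 0 0 0 0 1;0 0 0 0 0 0 1'
python3 - <<'E'
from h import *
pol(); st=robot.read_state(); print(tool(np.array([556,-26,235])-st['eef_pos']))
im,d=robot.read_camera('top'); crop(im,255,135,70,75,8,'pics/t8.png')
E
```

```text
clk 15.55 R 70.9 phi -115.5 yaw -140.9 z 67.1 Fcw -7.2 Fr -1.5 Fz -3.9 Tz 0.04 cw-tool [ 0.429  0.903 -0.007] er-tool [ 0.903 -0.429 -0.001] tilt [-0.004 -0.006 -1.   ]
clock: 16.22
eef_pos: [539.9, -110.5, 165.6]
ee_rot: [-0.001, -0.335, 0.942, 0.001]
force: [0.6, 0.2, 0.7]
width: -0.2
clock: 16.88
eef_pos: [540.1, -110.4, 230.8]
ee_rot: [-0.0, -0.548, 0.836, 0.0]
force: [-0.2, 0.8, -0.0]
width: -0.3
clk 16.88 R 86.0 phi -100.6 yaw -113.5 z 230.8 Fcw 0.3 Fr -0.8 Fz -0.0 Tz 0.08 cw-tool [0.225 0.974 0.001] er-tool [ 0.974 -0.225 -0.   ] tilt [ 0.     0.001 -1.   ]
[-2.7896363   0.63827389 -0.13831449]
```

View pics/t8.png

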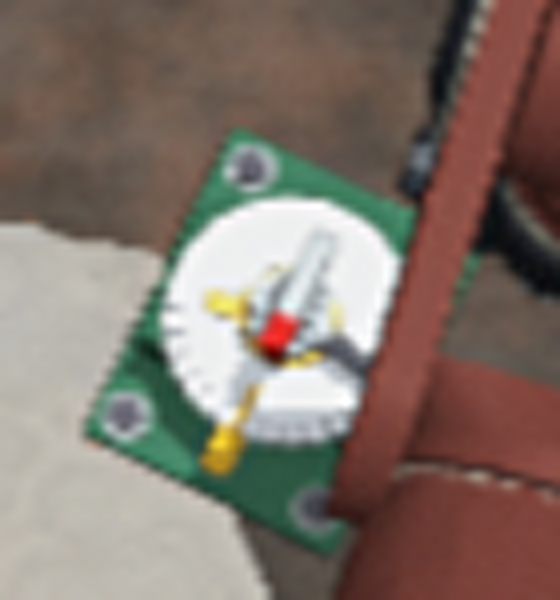

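```bash
python3 -m pendant '0 0 0 -.93 .21 0 1;0 0 0 -.93 .21 0 1;0 0 0 -.93 .21 0 1;0 0 0 0 0 0 1;0 0 0 0 0 0 1'
python3 - <<'E'
from h import *
import pickle
st=robot.read_state();pickle.dump(st,open('pics/w8.pkl','wb')); im,d=robot.read_camera('wrist'); np.save('pics/w8.npy',d)
T=Tof('wrist',st); u,v=proj('wrist',np.array([556.,-25.7,57]),T); x0,y0=int(u)-95,int(v)-95; print(x0,y0,st['eef_pos'])
cv2.imwrite('pics/w8.png',im); crop(im,x0,y0,190,190,3.15,'pics/w8c.png')
E
```

```text
clock: 17.35
eef_pos: [556.0, -24.7, 230.8]
ee_rot: [-0.0, -0.55, 0.835, 0.0]
force: [-0.3, 0.5, 0.1]
width: 0.2
156 72 [555.95280021 -24.7032787  230.82351515]
```

View pics/w8c.png

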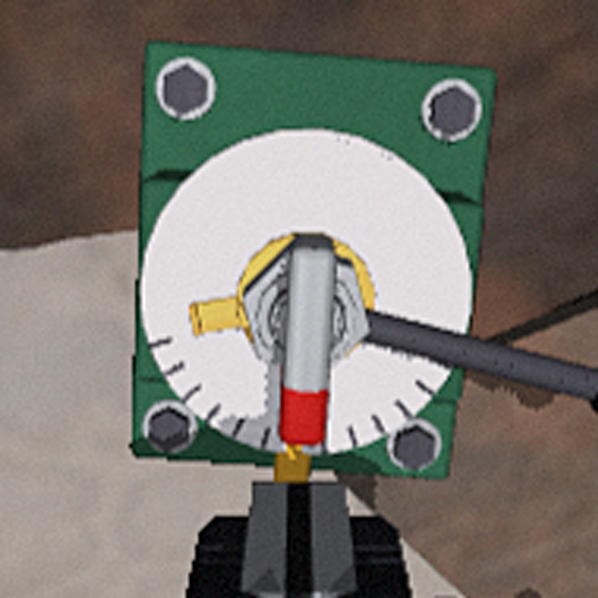

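The lever (ball end at right) now points to about -129°. The tab's outer end is at crop (196,317), and bar and pointer are still aligned. I'll compute the tab turn the same way in w1, w2 and w8.

Run:
```python
from h import *
import pickle
ang=lambda v:np.degrees(np.arctan2(v[1],v[0]))
for k,x0,y0 in(('w1',0,0),('w2',0,0),('w8',0,0)):
    st=pickle.load(open(f'pics/{k}.pkl','rb')); T=Tof('wrist',st); im=cv2.imread(f'pics/{k}.png').astype(int)
    p=robot.camera_params('wrist'); f=K(p); v,u=np.mgrid[0:384,0:512]
    D=np.stack([(u-p['cx'])/f,-(v-p['cy'])/f,-np.ones_like(u,float)],-1)@T[:3,:3].T
    X=T[:3,3]+D*((62-T[2,3])/D[...,2])[...,None]
    # dial centre from white at z=57
    b,g,r=im[...,0],im[...,1],im[...,2]
    rel=X[...,:2]-AX; rr=np.hypot(rel[...,0],rel[...,1]); a=np.degrees(np.arctan2(rel[...,1],rel[...,0]))
    m=(r-b>50)&(g-b>30)&(rr>27)&(rr<42)&(a>30)&(a<115)
    c=X[m].mean(0); print(k,m.sum(),c[:2],np.hypot(*(c[:2]-AX)),ang(c[:2]-AX))
st=pickle.load(open('pics/w8.pkl','rb')); T=Tof('wrist',st)
P=lambda u,v,z: at_z('wrist',156+u/3.15,72+v/3.15,z,T)
c=P(307,291,57); t=P(196,317,62); r=P(303,444,121); e=P(313,243,121); print(c,ang(t-c),np.hypot(*(t-c)[:2]),'bar',ang(r-e),(r+e)/2)
d=np.load('pics/w8.npy'); p=robot.camera_params('wrist'); f=K(p); v,u=np.mgrid[0:384,0:512]
X=np.stack([(u-p['cx'])/f*d,-(v-p['cy'])/f*d,-d],-1)@T[:3,:3].T+T[:3,3]
rel=X[...,:2]-AX; rr=np.hypot(rel[...,0],rel[...,1]); a=np.degrees(np.arctan2(rel[...,1],rel[...,0])); z=X[...,2]
m=(d>0)&(rr>45)&(rr<86)&(z>65)&(z<95); print('rod top',np.percentile(z[m],[50,85,95]),np.median(a[m]))
m=(d>0)&(rr>40)&(rr<52)&(z<62); print('dial',np.median(z[m]))
```

```text
w1 84 [557.80517441   5.07124973] 30.92998140520615 86.46855275590973
w2 81 [557.57608193   4.84172275] 30.6875287999229 86.86907892298686
w8 81 [564.87429662   3.81907583] 30.94879081531336 73.14369348862328
[558.30891639 -28.6668642   57.        ] 78.49756726225186 35.02975020584345 bar 154.10302102141046 [557.18990129 -27.68323229 121.        ]
rod top [76.15459503 77.25383387 77.76545672] -126.50388755866432
dial 57.02774917597742
```

The dial centre shifts 2–3 mm with yaw because of the hand-eye error, so the tab turn reads anywhere from 5 to 14°. I'll retake from the same pose as w2 to cancel it.

```bash
python3 -m pendant '0 0 -1 0 0 0 0;0 0 -1 0 0 0 0;0 0 -1 0 0 0 0;0 0 -1 0 0 0 0;0 0 -1 0 0 0 0;0 0 -1 0 0 0 0;0 0 -1 0 0 0 0;0 0 -1 0 0 0 0'>/dev/null
python3 -m pendant '0 0 -1 0 0 0 0;0 0 -1 0 0 0 0;0 0 -1 0 0 0 0;0 0 -1 0 0 0 0;0 0 -1 0 0 0 0;0 0 -1 0 0 0 0;0 0 -1 0 0 0 0;0 0 -1 0 0 0 0'>/dev/null
python3 -m pendant '0 0 -1 0 0 0 0;0 0 -1 0 0 0 0;0 0 -1 0 0 0 0;0 0 -1 0 0 0 0;0 0 -1 0 0 0 0;0 0 -1 0 0 0 0;0 0 -1 0 0 0 0;0 0 -1 0 0 0 0'>/dev/null
python3 -m pendant '0 0 -1 0 0 0 0;0 0 -.6 0 0 -.06 0;0 0 0 0 0 0 0;0 0 0 0 0 0 0;0 0 0 0 0 0 0'
python3 - <<'E'
from h import *
import pickle
st=robot.read_state();pickle.dump(st,open('pics/w9.pkl','wb')); im,d=robot.read_camera('wrist'); cv2.imwrite('pics/w9.png',im); np.save('pics/w9.npy',d)
crop(im,155,72,190,190,3.15,'pics/w9c.png'); print(st['eef_pos'],yaw()[0])
ang=lambda v:np.degrees(np.arctan2(v[1],v[0]))
for k in('w2','w9'):
    st=pickle.load(open(f'pics/{k}.pkl','rb')); T=Tof('wrist',st); im=cv2.imread(f'pics/{k}.png').astype(int)
    p=robot.camera_params('wrist'); f=K(p); v,u=np.mgrid[0:384,0:512]
    D=np.stack([(u-p['cx'])/f,-(v-p['cy'])/f,-np.ones_like(u,float)],-1)@T[:3,:3].T
    X=T[:3,3]+D*((62-T[2,3])/D[...,2])[...,None]
    b,g,r=im[...,0],im[...,1],im[...,2]
    rel=X[...,:2]-AX; rr=np.hypot(rel[...,0],rel[...,1]); a=np.degrees(np.arctan2(rel[...,1],rel[...,0]))
    m=(r-b>50)&(g-b>30)&(rr>27)&(rr<42)&(a>30)&(a<115)
    c=X[m].mean(0); print(k,m.sum(),c[:2],np.hypot(*(c[:2]-AX)),ang(c[:2]-AX))
E
```

```text
clock: 19.82
eef_pos: [555.8, -26.3, 232.7]
ee_rot: [0.0, 0.855, 0.519, -0.0]
force: [0.5, 0.6, 0.5]
width: 85.3
[555.79162644 -26.30595397 232.74710936] 62.561787404912046
w2 86 [558.59131516   5.06133748] 30.978465558735007 85.01603343701018
w9 84 [563.60192202   4.26926266] 31.039976797532276 75.63316948950236
```

View pics/w9c.png

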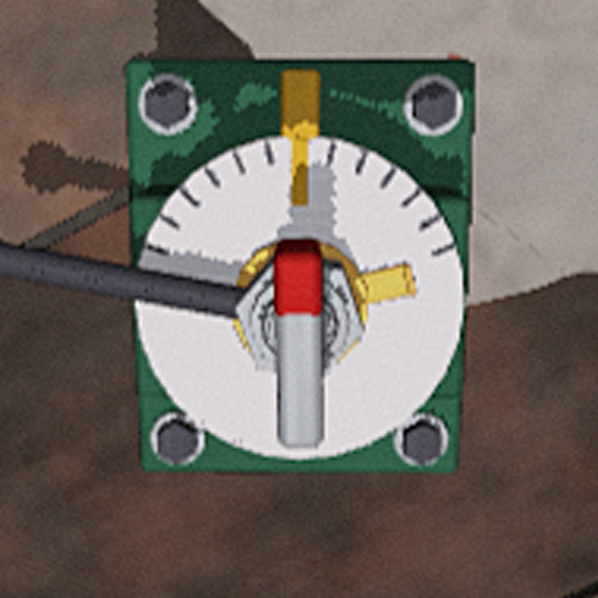

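From the same pose the tab's lip moved from (405,262) to (413,280), which is about 5.7 mm or 9.3° (colour centroid says 9.4°). The rod top fell to ~77 mm, so the nut is seated, and the red end (297,255) is still on the pointer (300,72). The robot is clear, so I'm handing in.

```bash
python3 -c "
from station import robot
print(robot.finish_job())"
```

```text
the job is handed in; nothing more can be done
None
```

The job is handed in, at about 20 s of the 64 s allowed. The hand-in reported no verdict, so the results below are my own measurements.

- **T-handle:** I pinched the handle of the large stop (dial about 105 mm across) and turned it 28° counter-clockwise. Then I let go. The red end read within about 1° of the pointer afterwards, and it was still on the pointer in the last picture.
- **Jam nut:** I pushed the lever clockwise with closed fingers through about 115°. It seated close to the predicted angle, where the push force rose from almost nothing to about 9 N. The highest sideways push I read was 9.6 N, or about 10.6 N with the vertical part. Force was read only at the end of each move, so a brief peak in between would not show. After seating, the lever's rod top was at about 77 mm, which puts the nut's underside at about 62 mm.
- **Brass tab:** It moved about 5.7 mm, or 9.3°, measured from the same camera pose before and after. Colour detection gave 9.4°.
- **Clearance:** At hand-in the gripper was open and well above the stop. I never moved near the cup, rule or chisel, but I did not measure their positions again at the end.

**Disagreements:**
- Tab readings taken from different camera angles ranged from 5 to 14°, because the measured dial centre shifted 2–3 mm with the wrist's yaw. I used only the same-pose comparison.
- One repeated measurement of an earlier picture came out about 2° different from its first reading. I did not find out why, but it does not affect the pixel comparison.

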